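Store a paint jar through the spring gate of the jar lane

ROBOT

A 6-joint arm with a two-finger parallel gripper is mounted at the origin on the work surface. World frame = base frame: x ahead of the robot, y to its left, z up, the work surface at z = 0. Lengths are in m, angles in rad, forces in N, time in s.
With the tool pointing down it reaches from about 0.425 to 1.125 m from the base axis. Payload 14.9 kg.
Tool frame: the origin (TCP) lies midway between the tips of the shut fingers; the grasp point (between the pads) lies 19 mm behind it (ctrl.pinch_z is the distance from the TCP to the grasp point, in m); x points along the fingers, z is the direction in which the jaws open and shut, and the axes are right-handed (so a half turn about x gives the same grasp; the last joint's range is limited). The gripper opens to 91 mm and grips with 3 to 60 N. Pads are 32 mm wide; open, the fingers measure 118 mm over their backs; the gripper's body (76 mm by 178 mm) begins 60 mm behind the grasp point.
Start: joints at [-1.188, 0.379, 1.734, -0, 1.028, -0.033], TCP at [0.283, -0.64, 0.214] pointing down, gripper open.
Joint ranges: [-2.77, 2.77], [-0.74, 2.19], [0, 2.66], [-1.06, 4.2], [0.31, 2.87], [-3.08, 3.08]. Speed limits (rad/s): [1.89, 1.89, 2.39, 3.14, 3.14, 3.14].

INTERFACE

Orientations are given as a 3x3 rotation matrix whose columns are the frame's x, y, z axes.
In Python, from station import ctrl gives the robot as it stands. The module is installed in compiled form; this text tells all that it offers.
- The arm moves only by the tool apply_moves, never from a script. Its argument "commands" is a list of rows, each a list of 5 numbers: the shift along the tool's x, y, z in units of 60 mm (1.0 is 60 mm), then the turn about the tool's x in degrees, then the finger opening in mm, from 0 to 91.2. A call has exactly 5 rows; each row is the pose to reach, as a shift and turn from the pose commanded when the call began, along the tool's axes at that moment; what a row does not reach only later rows make up. A row lasts 1/8 s, in which the tool goes at most 62.5 mm and 10.7 degrees, less where a joint would pass 70% of its speed; a pose out of reach is approached as far as the arm can. A call with a gripper value outside its range is refused whole. The fingers move at their own pace and stop on an object; "squeeze" is the grip in N (left out, the last holds). Time passes only in rows, so rows that repeat a pose let the fingers close, or fill a call up. It gives the time, the measured TCP pose, the force and the opening at its end, in the units of the state.
- ctrl.observe(): the state, without advancing time (a new reading comes with each control period).
- ctrl.capture(name): name is "scene" or "top" or "wrist"; returns a dict with "img" (420x560x3 uint8, red, green, blue), "vertical_fov" (degrees; the focal length in pixels is half the picture's height over the tangent of half this angle, whatever the lens; pixels are square), "cx", "cy" (the principal point, pixels), "k1" (the pictures are not rectified: a ray, as slopes to the right and down, at radius r is drawn at 1 + k1 r^2 times it, then the intrinsics apply), "view" (4x4, takes a point from world to camera coordinates). Camera axes: x right, y down, z forward; pixel columns grow to the right and rows downward; lengths in m; the calibration is good to about 2 mm. A picture is of the moment at which its call begins. There is no depth.
- ctrl.hand_in(): hands the job in, once; it reports no verdict.
The state is a dict: "clock": time; "joints": joint angles; "qvel": joint speeds; "joint_efforts": joint torques, N m; "tcp_pos": TCP position; "tool_rot": TCP orientation; "wrist_force": force on the tool from outside, world axes, zero at the start; "torque": the same for the moment, N m; "opening": finger opening in m.
Only numpy, scipy, OpenCV 4.12 (cv2) and the standard library are available. Lean on these libraries where they do the work, as an engineer would, in place of code of your own. Each camera call takes 0.05 s, during which the arm holds its last target.

TASK

Stand the squat wide paint jar upright on the open front end of the wooden jar lane, then slide it along the lane's floor (do not lift it over) through the little spring gate until it is snug against the tray of jars already inside: go gently by feel, so that the tray just gives by two to four millimetres and is never shoved or banged back. Leave the jar standing there with the gate swung shut behind it, and leave everything else on the table where it is.

Things in the scene. Friction and masses are not known exactly. Their poses are not given: they have to be found in the camera images.
- jar_c (a point): centre (half-way up) of the loose paint jar to store: a squat round screw-cap jar, 52 mm diameter, 60 mm tall, about 0.15 to 0.3 kg, standing upright on the table; z axis up
- lane: fixed plywood jar lane, open on top. Origin on the table top, on the lane's centre line, in the plane of the shut gate; its x axis points along the lane in the push direction, z up. Floor top 12 mm above the table, 92 mm wide, from x = -100 to +320 mm. Beyond x = 0 two walls, inner faces at y = +-34 mm, 12 mm thick, tops 57 mm above the table. Nothing but the gate is in the way before the tray
- lane_front (a point): point on the lane floor (12 mm above the table) in the middle of its open front end, 50 mm before the gate (lane x = -50 mm): no walls here; the place to stand the jar first. Axes as the lane's
- gate (a joint): gate angle, rad: 0 shut, 1.57 open. A plywood leaf 64 mm wide, 5 mm thick, from 16 to 60 mm above the table, across the lane at its x = 0, on an upright hinge at lane y = +33 mm. It swings inwards only (to lane +x), up to the +y wall; a weak spring (1 to 3 N at mid-leaf) swings it shut by itself; whatever stands within 66 mm behind it keeps it open
- row (a joint): how far the sliding tray in the lane has been pushed back from its start, m (0 to 0.030). Behind its flat front board (62 mm wide, top 56 mm above the table) stand two jars like the loose one. Friction holds it up to 9 N; then it gives towards lane +x and stays (damping adds 0.6 N per 10 mm/s). Where the board stands is not measured: from lane x = 130 to 175 mm, to be found by touch
- jar_small: bystander: small jar, 38 mm diameter, 40 mm tall; origin at its underside
- jar_tall: bystander: tall jar, 46 mm diameter, 95 mm tall; origin at its underside
- brush: bystander: paint brush lying on the table
- plaque: bystander: wooden board 80 x 130 x 8 mm lying flat
- mug: bystander: mug, 76 mm diameter, 85 mm tall
- cap: bystander: loose jar cap, 52 mm diameter, 10 mm thick
- prop: bystander: wooden block 50 x 90 x 35 mm
Things that resemble listed ones, but are neither listed nor needed, are in the scene too. Leave any turquoise or yellow look-alike of the part that bears jar_c alone.

How it is judged:
By the outcome, as a careful person would: the job done as asked, in the order asked, and still so for the second after the job is handed in, with the robot touching nothing.
It also fails if it takes over 64 s, if anything falls off the work surface, if the arm or the gripper's body presses on something with over 40 N, if the wrist force passes 120 N, or if a joint passes its speed limit or range.

## Working session

There is one attempt and no reset: what is moved stays moved. The work goes in short steps, Python scripts to look and compute and a tool call to move; the robot and the scene stay as the last step left them, time stands still between calls to the robot, and variables do not carry over. Pictures are saved under pics/ and viewed, and the job is handed in when it is done.

Besides the shell and the picture viewer there is one more tool, called after "Emit:" in YAML: its name, and indented under it one key for each argument. apply_moves: Moves the arm, as the interface text tells. Its arguments: {"type":"object","properties":{"commands":{"type":"array","items":{"type":"array","items":{"type":"number"}}},"squeeze":{"type":"number"}},"required":["commands"]}

```bash
mkdir -p pics; python3 - <<'E'
from station import ctrl
import cv2,numpy as np,pickle
s=ctrl.observe();print(s['clock'],s['tcp_pos'],s['tool_rot'],s['opening'],s['wrist_force'])
d={}
for n in ('scene','top','wrist'):
    c=ctrl.capture(n);d[n]=c
    print(n,c['vertical_fov'],c['cx'],c['cy'],c['k1'],np.round(c['view'],4).tolist())
    cv2.imwrite(f'pics/{n}0.png',c['img'][:,:,::-1])
pickle.dump(d,open('c0.pkl','wb'))
E
```

```text
0.0 [ 0.28258965 -0.63999054  0.21327821] [[-4.09385153e-04  9.14790325e-01  4.03928823e-01]
 [ 1.01042550e-03  4.03929029e-01 -9.14789767e-01]
 [-9.99999406e-01  3.36386324e-05 -1.08969001e-03]] 0.0914179456018589 [0.31716233 0.38168872 0.49916725]
scene 47.31093854769785 294.73752259066225 209.40584203325312 0.002513355099666485 [[0.0356, 0.9994, 0.0026, 0.0806], [0.8323, -0.0282, -0.5536, -0.4263], [-0.5531, 0.0219, -0.8328, 1.3679], [0.0, 0.0, 0.0, 1.0]]
top 43.2717420377412 272.90261982296397 202.51661420266248 -0.06477044277095928 [[0.0017, -0.9999, 0.015, -0.0986], [-0.9965, -0.003, -0.0832, 0.5514], [0.0833, -0.0148, -0.9964, 1.12], [0.0, 0.0, 0.0, 1.0]]
wrist 58.97136295978348 275.3319018658894 203.7079021658382 -0.046549262516331784 [[0.4033, -0.9151, -0.0001, -0.6994], [-0.8878, -0.3914, 0.2422, -0.0272], [-0.2217, -0.0976, -0.9702, 0.3905], [0.0, 0.0, 0.0, 1.0]]
```

View pics/scene0.png

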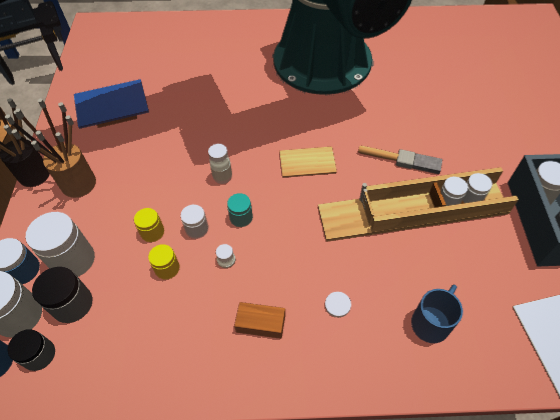

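View pics/top0.png

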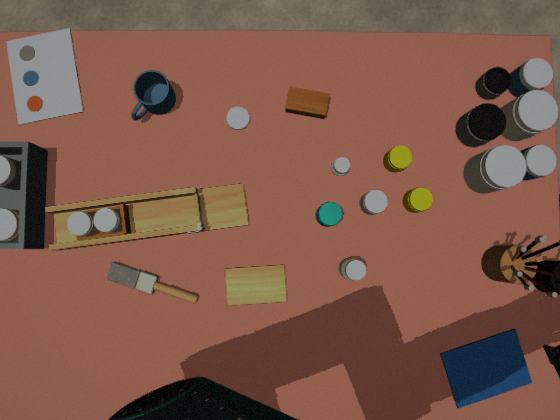

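View pics/wrist0.png

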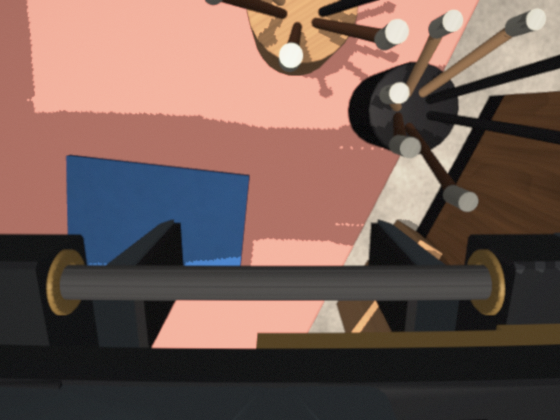

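The pictures show these candidates (scene px / top px):
- White squat jar at (194,220) / (375,202), which is the likely one.
- Small white jar at (225,256) / (342,166).
- Tall white jar at (220,160) / (353,269).
- Turquoise jar at (239,209) / (330,214), a look-alike to leave alone.
- Yellow jars at (148,225) and (163,260), also look-alikes.
- Loose cap at (338,304) / (238,118).
- Big background jars on the left.

The lane's front end is at top (245,207) and it runs to the left. Next I'll check close crops and measure.

```bash
cat > h.py <<'E'
import numpy as np,cv2,pickle
def K(c):
    f=c['img'].shape[0]/2/np.tan(np.radians(c['vertical_fov'])/2); return f
def ray(c,u,v):
    f=K(c);x=(u-c['cx'])/f;y=(v-c['cy'])/f;rd=np.hypot(x,y);r=rd
    for _ in range(20): r=rd/(1+c['k1']*r*r)
    s=r/rd if rd>0 else 1
    V=c['view'];R=V[:3,:3];o=-R.T@V[:3,3];d=R.T@np.array([x*s,y*s,1]);return o,d
def onz(c,u,v,z):
    o,d=ray(c,u,v);return o+d*(z-o[2])/d[2]
def proj(c,p):
    q=c['view']@np.append(p,1);x,y=q[0]/q[2],q[1]/q[2];g=1+c['k1']*(x*x+y*y);f=K(c)
    return np.array([c['cx']+f*x*g,c['cy']+f*y*g])
E
python3 - <<'E'
from h import *
d=pickle.load(open('c0.pkl','rb'))
def crop(n,u0,v0,u1,v1,s,o):
    cv2.imwrite(o,cv2.resize(d[n]['img'][v0:v1,u0:u1,::-1],None,fx=s,fy=s,interpolation=cv2.INTER_CUBIC))
crop('top',310,140,450,290,4,'pics/jt.png')
crop('top',40,170,260,260,3.6,'pics/lt.png')
crop('scene',310,150,530,250,3.6,'pics/ls.png')
crop('scene',130,130,270,280,4,'pics/js.png')
E
```

```text
(no output)
```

View pics/jt.png

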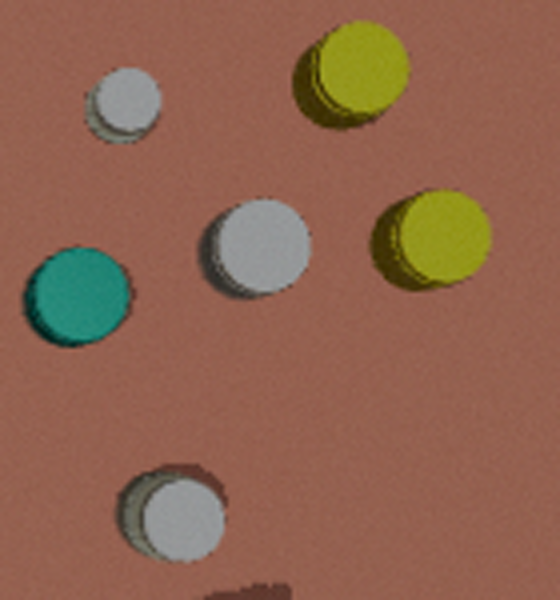

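View pics/js.png

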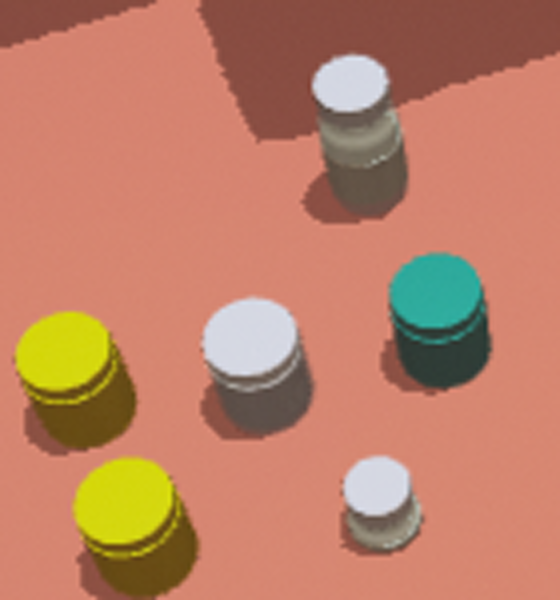

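View pics/lt.png

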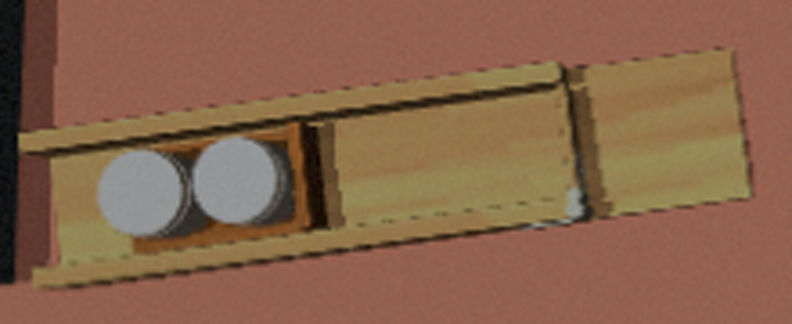

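View pics/ls.png

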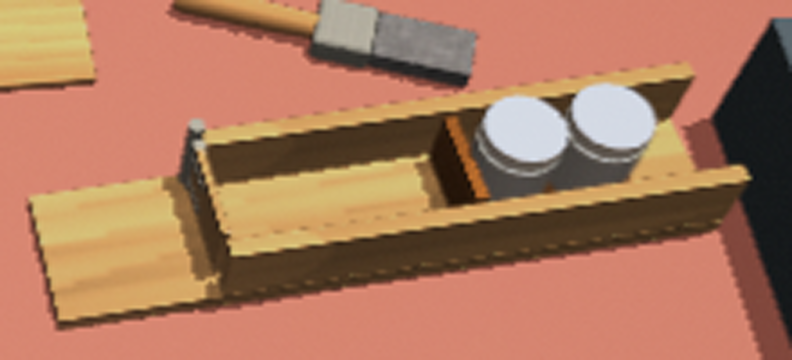

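The close crop confirms the target: it is the white squat jar at top (375,202), with the turquoise jar 45 px to its left and yellow jars at (420,199) and (400,157). The gate hinge is on the robot side, at top (200,226).

```bash
cat > meas.py <<'E'
from h import *
def whiteblob(c,u,v,w=22,thr=None):
    im=c['img'];hsv=cv2.cvtColor(im,cv2.COLOR_RGB2HSV)
    V=int(hsv[v-2:v+3,u-2:u+3,2].mean())
    m=((hsv[:,:,1]<60)&(hsv[:,:,2]>V*0.86)).astype(np.uint8)
    n,l,st,ce=cv2.connectedComponentsWithStats(m)
    k=l[v,u];cs,_=cv2.findContours((l==k).astype(np.uint8),0,1)
    e=cv2.fitEllipse(max(cs,key=len));return e,st[k]
E
python3 - <<'E'
from meas import *
d=pickle.load(open('c0.pkl','rb'));t=d['top'];s=d['scene']
for nm,c,u,v,z in [('jar',t,375,202,.06),('jar',s,194,215,.06),('small',t,342,164,.04),('tall',t,355,269,.095),('tray1',t,106,220,.072),('tray2',t,79,223,.072),('tray1',s,455,186,.072),('tray2',s,481,183,.072)]:
    e,st=whiteblob(c,u,v);print(nm,np.round(e[0],1),np.round(e[1],1),onz(c,*e[0],z).round(4))
for nm,u,v,z in [('turq',330,214,.06),('yel1',420.5,199,.06),('yel2',401,157,.06)]:
    print(nm,onz(t,u,v,z).round(4))
def cr(u,v,z): 
    return onz(t,40+(u+.5)/3.6-.5,170+(v+.5)/3.6-.5,z)[:2]
def cs(u,v,z): 
    return onz(s,310+(u+.5)/3.6-.5,150+(v+.5)/3.6-.5,z)[:2]
print('top')
for n,u,v,z in [('frontfar',733,49,.012),('frontnear',750,198,.012),('floor far at wall',572,67,.012),('farwall outer A',22,133,.057),('farwall outer B',560,63,.057),('nearwall outer A',35,288,.057),('nw outer B',540,229,.057)]:
    print(n,cr(u,v,z).round(4))
print('scene')
for n,u,v,z in [('frontnear',30,199,.012),('frontfar',58,323,.012),('farwall outer front',230,253,.057),('farwall outer end',750,180,.057),('nw outer end',690,65,.057),('nw front',205,140,.057)]:
    print(n,cs(u,v,z).round(4))
# fronts: turquoise mask etc skip
E
```

```text
jar [375.8 200.9] [22.  22.6] [ 0.5528 -0.3133  0.06  ]
jar [191.8 213.6] [18.1 22.9] [ 0.552  -0.3164  0.06  ]
small [341.7 164.2] [14.5 15.2] [ 0.6335 -0.2449  0.04  ]
tall [355.6 269.8] [19.1 19.5] [ 0.4103 -0.2631  0.095 ]
tray1 [104.6 219.5] [21.7 22.9] [0.5114 0.2512 0.072 ]
tray2 [ 78.1 223.1] [22.2 22.9] [0.5038 0.3065 0.072 ]
tray1 [455.6 185.2] [16.3 22.5] [0.5058 0.2481 0.072 ]
tray2 [479.8 181.7] [16.  22.7] [0.4982 0.3027 0.072 ]
turq [ 0.5249 -0.2163  0.06  ]
yel1 [ 0.557  -0.4086  0.06  ]
yel2 [ 0.6464 -0.3687  0.06  ]
top
frontfar [ 0.5948 -0.0325]
frontnear [ 0.5042 -0.0434]
floor far at wall [0.5835 0.0652]
farwall outer A [0.5389 0.3821]
farwall outer B [0.5808 0.0665]
nearwall outer A [0.4485 0.3712]
nw outer B [0.484  0.0768]
scene
frontnear [ 0.5065 -0.0465]
frontfar [ 0.5961 -0.0354]
farwall outer front [0.5786 0.0634]
farwall outer end [0.5378 0.3803]
nw outer end [0.4498 0.3685]
nw front [0.4973 0.0585]
```

```bash
cat > mv.py <<'E'
from station import ctrl
import numpy as np,sys
def to(p,ang=7.65):
    s=ctrl.observe();R=s['tool_rot'];d=R.T@(np.array(p)-s['tcp_pos'])/.06
    a=np.degrees(np.arctan2(R[1,2],R[0,2]))
    print('t',round(s['clock'],2),'tcp',s['tcp_pos'].round(4),'F',s['wrist_force'].round(1),'op',round(s['opening']*1e3,1),'zang',round(a,2))
    print('shift',d.round(3),'turn',round(-(ang-a),2))
if __name__=='__main__': to([float(a) for a in sys.argv[1:4]])
E
python3 mv.py .36 -.42 .27
python3 -c "
from h import *
d=pickle.load(open('c0.pkl','rb'))
print(onz(d['top'],515,262,.1),onz(d['top'],540,240,.2),onz(d['scene'],70,120,.2))"
```

```text
t 0.15 tcp [ 0.2826 -0.6401  0.2135] F [-0.6  0.3  0.2] op 91.2 zang -66.17
shift [-0.94   2.661 -2.835] turn -73.82
[ 0.4249438  -0.59051652  0.1       ] [ 0.46838664 -0.59212277  0.2       ] [ 0.41133905 -0.54668911  0.2       ]
```

Emit:
apply_moves:
  commands:
    - [-0.3,0.45,-0.5,-10,80]
    - [-0.6,1.0,-1.1,-20,80]
    - [-0.8,1.6,-1.7,-30,80]
    - [-0.9,2.2,-2.3,-40,80]
    - [-0.95,2.66,-2.83,-50,80]
  squeeze: 25

```text
clock: 0.78
tcp_pos: [0.3606, -0.4189, 0.2712]
tool_rot: [[0.0, 0.273, 0.962], [-0.0, 0.962, -0.273], [-1.0, -0.0, 0.0]]
wrist_force: [0.7, -0.1, 0.4]
opening: 0.08
```

```bash
python3 mv.py .5525 -.315 .16
```

```text
t 0.78 tcp [ 0.3606 -0.4189  0.2712] F [ 0.7 -0.1  0.4] op 80.0 zang -15.83
shift [1.854 2.539 2.604] turn -23.48
```

Emit:
apply_moves:
  commands:
    - [0.2,0.5,0.5,-8,80]
    - [0.5,1.2,1.2,-16,80]
    - [0.9,1.9,1.9,-23.5,80]
    - [1.4,2.4,2.45,-23.5,80]
    - [1.85,2.54,2.6,-23.5,80]

```text
clock: 1.4
tcp_pos: [0.5543, -0.3161, 0.1586]
tool_rot: [[-0.0, -0.13, 0.992], [0.0, 0.992, 0.13], [-1.0, 0.0, -0.0]]
wrist_force: [-0.0, -1.5, -0.1]
opening: 0.0799
```

```bash
python3 mv.py .5525 -.315 .16; python3 - <<'E'
from station import ctrl
from meas import *
c={n:ctrl.capture(n) for n in('wrist','top','scene')};pickle.dump(c,open('c1.pkl','wb'))
for n in c: cv2.imwrite(f'pics/{n}1.png',c[n]['img'][:,:,::-1])
E
```

```text
t 1.4 tcp [ 0.5543 -0.3161  0.1586] F [-0.  -1.5 -0.1] op 79.9 zang 7.45
shift [-0.023  0.022 -0.028] turn -0.2
```

View pics/wrist1.png

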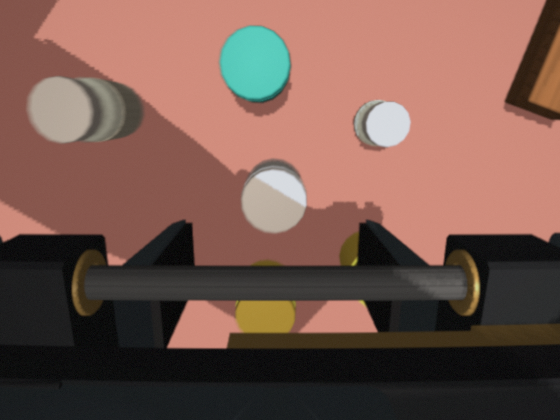

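The wrist view shows the white jar's cap at (274,200), centred between the fingers, with the yellow jar behind at (266,300).

```bash
python3 -c "
from h import *
c=pickle.load(open('c1.pkl','rb'))['wrist']
print(onz(c,274,199.5,.06),onz(c,242,199.5,.06),onz(c,306,199.5,.06),onz(c,274,232,.06))"; python3 mv.py .5525 -.3145 .022
```

```text
[ 0.55267377 -0.3126884   0.06      ] [ 0.52888983 -0.31578294  0.06      ] [ 0.57645497 -0.30959195  0.06      ] [ 0.55595419 -0.33807012  0.06      ]
t 1.55 tcp [ 0.5519 -0.3169  0.1587] F [-0.1 -0.1  0.7] op 79.9 zang 7.38
shift [2.278 0.034 0.021] turn -0.27
```

Emit:
apply_moves:
  commands:
    - [0.4,0.04,0.01,-0.3,80]
    - [0.9,0.04,0.01,-0.3,80]
    - [1.4,0.04,0.01,-0.3,80]
    - [1.9,0.04,0.01,-0.3,80]
    - [2.27,0.04,0.01,-0.3,80]

```text
clock: 2.17
tcp_pos: [0.5525, -0.3161, 0.0239]
tool_rot: [[0.001, -0.132, 0.991], [-0.0, 0.991, 0.132], [-1.0, -0.001, 0.001]]
wrist_force: [-0.5, 0.3, 0.0]
opening: 0.0802
```

Emit:
apply_moves:
  commands:
    - [0,0,0,0,65]
    - [0,0,0,0,58]
    - [0,0,0,0,50]
    - [0,0,0,0,46]
    - [0,0,0,0,46]

```text
clock: 2.8
tcp_pos: [0.5533, -0.3156, 0.0249]
tool_rot: [[0.001, -0.133, 0.991], [-0.001, 0.991, 0.133], [-1.0, -0.001, 0.001]]
wrist_force: [-1.9, -0.6, 7.0]
opening: 0.0517
```

```bash
python3 mv.py .5525 -.315 .16
```

```text
t 2.8 tcp [ 0.5533 -0.3156  0.0249] F [-1.9 -0.6  7. ] op 51.7 zang 7.63
shift [-2.251  0.01  -0.01 ] turn -0.02
```

Emit:
apply_moves:
  commands:
    - [-0.1,0,0,0,46]
    - [-0.4,0,0,0,46]
    - [-0.9,0,0,0,46]
    - [-1.4,0,0,0,46]
    - [-1.9,0,0,0,46]
  squeeze: 30

```text
clock: 3.42
tcp_pos: [0.5527, -0.3152, 0.1399]
tool_rot: [[0.001, -0.133, 0.991], [-0.0, 0.991, 0.133], [-1.0, -0.0, 0.001]]
wrist_force: [0.2, -0.1, -1.8]
opening: 0.0512
```

```bash
python3 mv.py .5434 .0084 .12;  python3 - <<'E'
from station import ctrl
from meas import *
c={n:ctrl.capture(n) for n in('wrist','scene')};pickle.dump(c,open('c2.pkl','wb'))
cv2.imwrite('pics/w2.png',np.hstack([c['wrist']['img'][100:400,100:460],c['scene']['img'][60:360,60:460]])[:,:,::-1])
E
```

```text
t 3.42 tcp [ 0.5527 -0.3152  0.1399] F [ 0.2 -0.1 -1.8] op 51.2 zang 7.63
shift [0.33  5.366 0.561] turn -0.02
```

View pics/w2.png

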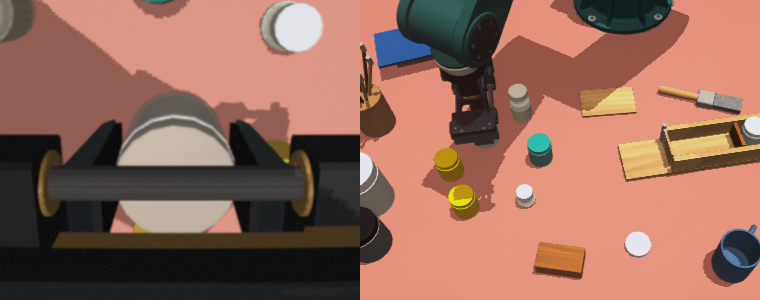

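The jar is held and weighs about 1.8 N. The wrist crop shows it upright between the fingers. Now carrying it to the lane front.

Emit:
apply_moves:
  commands:
    - [0,0.3,0.03,0,46]
    - [0,0.8,0.08,0,46]
    - [0,1.5,0.15,0,46]
    - [0,2.2,0.22,0,46]
    - [0,2.9,0.3,0,46]

```text
clock: 4.15
tcp_pos: [0.5461, -0.138, 0.1366]
tool_rot: [[-0.002, -0.133, 0.991], [0.001, 0.991, 0.133], [-1.0, 0.001, -0.002]]
wrist_force: [0.7, -0.4, -3.4]
opening: 0.0511
```

Emit:
apply_moves:
  commands:
    - [0,0.6,0.06,0,46]
    - [0.05,1.2,0.12,0,46]
    - [0.1,1.8,0.19,0,46]
    - [0.2,2.2,0.24,0,46]
    - [0.3,2.4,0.26,0,46]

```text
clock: 4.78
tcp_pos: [0.5427, 0.006, 0.1186]
tool_rot: [[-0.002, -0.134, 0.991], [0.0, 0.991, 0.134], [-1.0, 0.0, -0.002]]
wrist_force: [-0.2, 0.5, -2.1]
opening: 0.0519
```

```bash
python3 mv.py .5434 .0084 .042;  python3 - <<'E'
from station import ctrl
from meas import *
c={n:ctrl.capture(n) for n in('wrist','scene')};pickle.dump(c,open('c3.pkl','wb'))
cv2.imwrite('pics/w3.png',np.hstack([c['wrist']['img'][:300,100:460],c['scene']['img'][60:360,160:560]])[:,:,::-1])
E
```

```text
t 4.78 tcp [0.5427 0.006  0.1186] F [-0.2  0.5 -2.1] op 51.9 zang 7.7
shift [1.277 0.037 0.02 ] turn 0.05
```

View pics/w3.png

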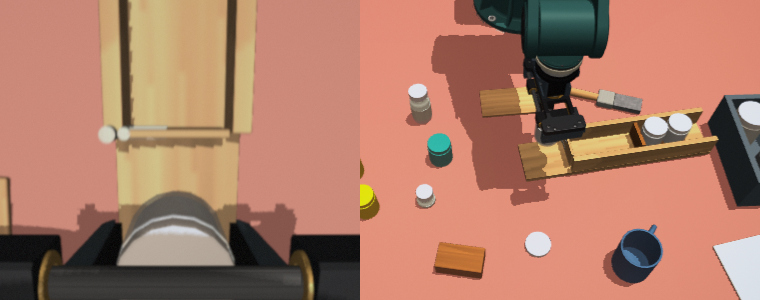

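```bash
python3 - <<'E'
from meas import *
c=pickle.load(open('c3.pkl','rb'))['wrist']
cv2.imwrite('pics/w3z.png',cv2.resize(c['img'][0:200,180:380,::-1],None,fx=3,fy=3,interpolation=cv2.INTER_CUBIC))
E
```

```text
(no output)
```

View pics/w3z.png

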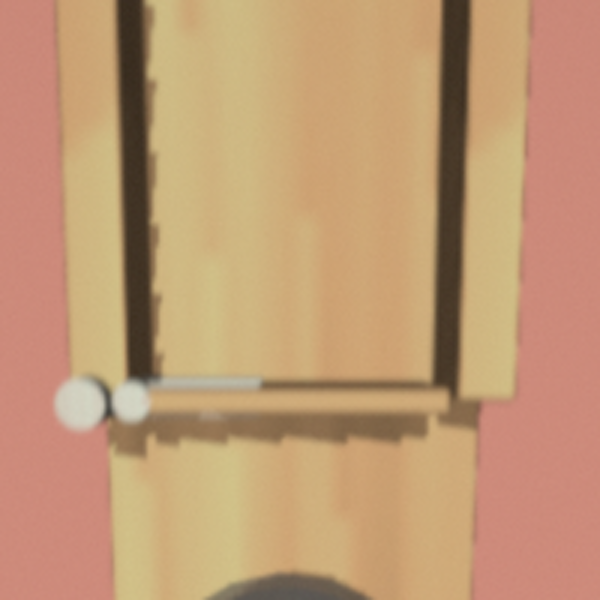

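```bash
python3 - <<'E'
from meas import *
c=pickle.load(open('c3.pkl','rb'))['wrist']
g=lambda u,v,z: onz(c,180+(u+.5)/3-.5,(v+.5)/3-.5,z)[:2]
O=np.array([.5367,.0590]);a=np.radians(97.65);X=np.array([np.cos(a),np.sin(a)]);Y=np.array([-X[1],X[0]])
for n,u,v,z in [('iL',128,380,.057),('iL',117,2,.057),('iR',461,380,.057),('iR',471,2,.057),('oL',72,370,.057),('oL',56,2,.057),('oR',515,390,.057),('oR',529,2,.057),('gate front L',200,412,.06),('gate front R',440,411,.06),('gate backR',440,389,.06),('floorL',115,560,.012),('floorR',473,560,.012)]:
    p=g(u,v,z);print(n,p.round(4),'lane',((p-O)@X*1e3).round(1),((p-O)@Y*1e3).round(1))
E
```

```text
iL [0.502 0.06 ] lane 5.6 34.2
iL [0.4924 0.1314] lane 77.6 34.3
iR [0.57   0.0692] lane 5.7 -34.4
iR [0.5601 0.1405] lane 77.6 -34.0
oL [0.4904 0.0605] lane 7.7 45.7
oL [0.4807 0.1299] lane 77.7 46.1
oR [0.5815 0.0687] lane 3.7 -45.7
oR [0.5712 0.1421] lane 77.7 -45.2
gate front L [0.5177 0.0557] lane -0.7 19.3
gate front R [0.5664 0.0625] lane -0.5 -29.9
gate backR [0.5656 0.0669] lane 4.0 -29.7
floorL [0.4972 0.0121] lane -41.2 45.4
floorR [0.5877 0.0243] lane -41.2 -45.9
```

The lane frame agrees between the cameras to about 1 mm: walls at ±34 and gate at about 0 to 2 mm. Lowering the jar.

Emit:
apply_moves:
  commands:
    - [0.4,0.04,0.02,0,46]
    - [0.8,0.04,0.02,0,46]
    - [1.1,0.04,0.02,0,46]
    - [1.22,0.04,0.02,0,46]
    - [1.27,0.04,0.02,0,46]

```text
clock: 5.5
tcp_pos: [0.5448, 0.0068, 0.0434]
tool_rot: [[-0.0, -0.132, 0.991], [0.0, 0.991, 0.132], [-1.0, 0.0, -0.0]]
wrist_force: [0.2, 0.6, -1.3]
opening: 0.0514
```

```bash
python3 mv.py .5435 .0084 .037
```

```text
t 5.5 tcp [0.5448 0.0068 0.0434] F [ 0.2  0.6 -1.3] op 51.4 zang 7.61
shift [ 0.107  0.03  -0.018] turn -0.04
```

Emit:
apply_moves:
  commands:
    - [0.03,0,0,0,46]
    - [0.06,0,0,0,46]
    - [0.08,0,0,0,46]
    - [0.09,0,0,0,46]
    - [0.1,0,0,0,46]

```text
clock: 6.12
tcp_pos: [0.5447, 0.007, 0.0376]
tool_rot: [[0.0, -0.133, 0.991], [0.0, 0.991, 0.133], [-1.0, 0.0, 0.0]]
wrist_force: [-0.4, 0.2, -1.8]
opening: 0.0517
```

Emit:
apply_moves:
  commands:
    - [0.01,0,0,0,46]
    - [0.015,0,0,0,46]
    - [0.02,0,0,0,46]
    - [0.025,0,0,0,46]
    - [0.03,0,0,0,46]

```text
clock: 6.75
tcp_pos: [0.5448, 0.007, 0.0368]
tool_rot: [[-0.0, -0.133, 0.991], [0.0, 0.991, 0.133], [-1.0, 0.0, -0.0]]
wrist_force: [-11.1, 0.8, 29.2]
opening: 0.0514
```

Emit:
apply_moves:
  commands:
    - [-0.01,0,0,0,46]
    - [-0.015,0,0,0,46]
    - [-0.015,0,0,0,60]
    - [-0.015,0,0,0,75]
    - [-0.015,0,0,0,75]

```text
clock: 7.38
tcp_pos: [0.5448, 0.007, 0.0366]
tool_rot: [[0.0, -0.133, 0.991], [0.0, 0.991, 0.133], [-1.0, 0.0, 0.0]]
wrist_force: [-0.2, 1.1, 0.2]
opening: 0.0744
```

```bash
python3 mv.py .5440 .0084 .062
```

```text
t 7.38 tcp [0.5448 0.007  0.0366] F [-0.2  1.1  0.2] op 74.4 zang 7.62
shift [-0.424  0.025 -0.009] turn -0.03
```

Emit:
apply_moves:
  commands:
    - [-0.1,0,0,0,75]
    - [-0.3,0,0,0,75]
    - [-0.6,0,0,0,75]
    - [-0.9,0,0,0,75]
    - [-0.92,0,0,0,75]

```text
clock: 8.0
tcp_pos: [0.5458, 0.007, 0.0938]
tool_rot: [[0.003, -0.133, 0.991], [-0.0, 0.991, 0.133], [-1.0, -0.0, 0.003]]
wrist_force: [0.5, -0.0, -0.6]
opening: 0.075
```

```bash
python3 mv.py .5440 .0084 .062; python3 - <<'E'
from station import ctrl
from meas import *
c={n:ctrl.capture(n) for n in('wrist','scene','top')};pickle.dump(c,open('c4.pkl','wb'))
cv2.imwrite('pics/w4.png',np.hstack([c['wrist']['img'][:300,100:460],c['scene']['img'][60:360,160:560]])[:,:,::-1])
t=c['top']
for u,v in((105,220),(78,223)):
    e,st=whiteblob(t,u,v);print(np.round(e[0],2),st)
E
```

```text
t 8.0 tcp [0.5458 0.007  0.0938] F [ 0.5 -0.  -0.6] op 75.0 zang 7.63
shift [ 0.531  0.028 -0.028] turn -0.02
[104.62 219.56] [ 94 208  23  24 421]
[ 78.07 223.1 ] [ 67 212  23  24 431]
```

View pics/w4.png

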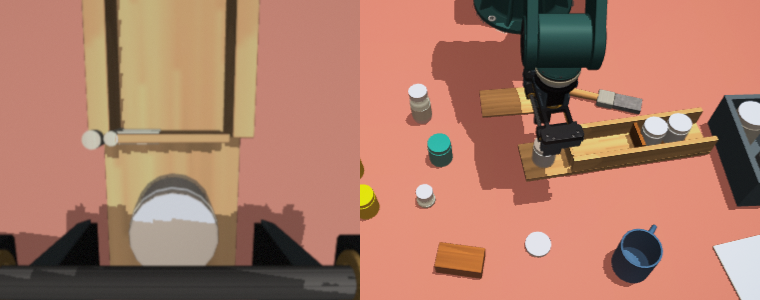

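The jar stands upright on the lane floor before the gate. Its cap is at about wrist (273,235), and the gate hinge pins are at (195–210,139). Next is a regrip higher up, clear of the wall tops at 57 mm and gate top at 60 mm.

```bash
python3 - <<'E'
from meas import *
c=pickle.load(open('c4.pkl','rb'))['wrist']
O=np.array([.5367,.0590]);a=np.radians(97.65);X=np.array([np.cos(a),np.sin(a)]);Y=np.array([-X[1],X[0]])
for u,v in((273.5,235),(230,235),(317,235),(273.5,192)):
    p=onz(c,u,v,.072)[:2]; print(p.round(4),((p-O)@X*1e3).round(1),((p-O)@Y*1e3).round(1))
print('tgt',O-.050*X-.0015*Y)
E
```

```text
[0.5444 0.0086] -51.0 -1.0
[0.5207 0.0054] -50.9 23.0
[0.5682 0.0117] -51.0 -24.9
[0.5413 0.0326] -26.8 -1.0
tgt [0.54484272 0.00964469]
```

```bash
python3 mv.py .5447 .0087 .0622
```

```text
t 8.15 tcp [0.5446 0.007  0.0918] F [ 0.3 -0.4 -0.4] op 75.2 zang 7.62
shift [0.493 0.028 0.006] turn -0.03
```

Emit:
apply_moves:
  commands:
    - [0.2,0.03,0,0,75]
    - [0.4,0.03,0,0,75]
    - [0.49,0.03,0,0,75]
    - [0.49,0.03,0,0,75]
    - [0.49,0.03,0,0,66]

```text
clock: 8.78
tcp_pos: [0.5446, 0.0087, 0.0625]
tool_rot: [[0.0, -0.133, 0.991], [-0.0, 0.991, 0.133], [-1.0, -0.0, 0.0]]
wrist_force: [0.2, 0.0, -0.1]
opening: 0.0679
```

Emit:
apply_moves:
  commands:
    - [0,0,0,0,58]
    - [0,0,0,0,50]
    - [0,0,0,0,46]
    - [0,0,0,0,46]
    - [0,0,0,0,46]

```text
clock: 9.4
tcp_pos: [0.5446, 0.0087, 0.0626]
tool_rot: [[0.0, -0.133, 0.991], [0.0, 0.991, 0.133], [-1.0, 0.0, 0.0]]
wrist_force: [-1.7, -0.0, 5.9]
opening: 0.0488
```

```bash
python3 mv.py .5447 .0087 .0622
```

```text
t 9.4 tcp [0.5446 0.0087 0.0626] F [-1.7 -0.   5.9] op 48.8 zang 7.62
shift [ 0.007 -0.001  0.002] turn -0.03
```

Emit:
apply_moves:
  commands:
    - [0,0.05,0,0,46]
    - [0,0.12,0,0,46]
    - [0,0.2,0,0,46]
    - [0,0.28,0,0,46]
    - [0,0.36,0,0,46]

```text
clock: 10.02
tcp_pos: [0.5434, 0.0296, 0.0643]
tool_rot: [[0.003, -0.133, 0.991], [-0.001, 0.991, 0.133], [-1.0, -0.001, 0.003]]
wrist_force: [-5.0, -9.3, 29.1]
opening: 0.0495
```

Emit:
apply_moves:
  commands:
    - [0,0.06,0,0,46]
    - [0,0.12,0,0,46]
    - [0,0.18,0,0,46]
    - [0,0.24,0,0,46]
    - [0,0.3,0,0,46]

```text
clock: 10.65
tcp_pos: [0.5405, 0.0478, 0.0636]
tool_rot: [[0.002, -0.133, 0.991], [-0.0, 0.991, 0.133], [-1.0, -0.001, 0.002]]
wrist_force: [-0.1, -6.3, 14.7]
opening: 0.0499
```

```bash
python3 mv.py .5447 .0087 .0622;python3 - <<'E'
from station import ctrl
from meas import *
c={n:ctrl.capture(n) for n in('wrist','scene')}
cv2.imwrite('pics/w5.png',np.hstack([c['wrist']['img'][:300,100:460],c['scene']['img'][60:360,160:560]])[:,:,::-1])
E
```

```text
t 10.65 tcp [0.5405 0.0478 0.0636] F [-0.1 -6.3 14.7] op 49.9 zang 7.64
shift [ 0.023 -0.655 -0.017] turn -0.01
```

View pics/w5.png

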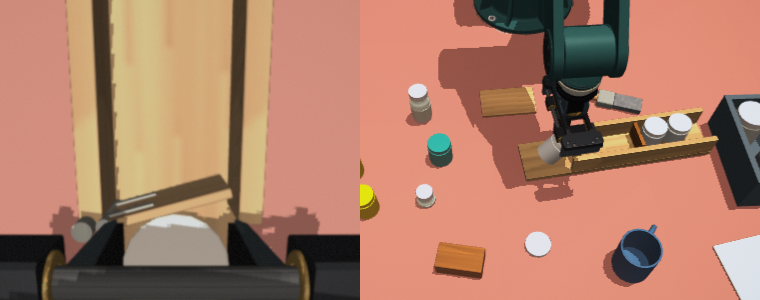

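```bash
python3 - <<'E'
from station import ctrl
from meas import *
c={n:ctrl.capture(n) for n in('scene',)}
im=c['scene']['img'][150:250,310:430,::-1]
cv2.imwrite('pics/w5z.png',cv2.resize(im,None,fx=5,fy=5,interpolation=cv2.INTER_CUBIC))
E
```

```text
(no output)
```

View pics/w5z.png

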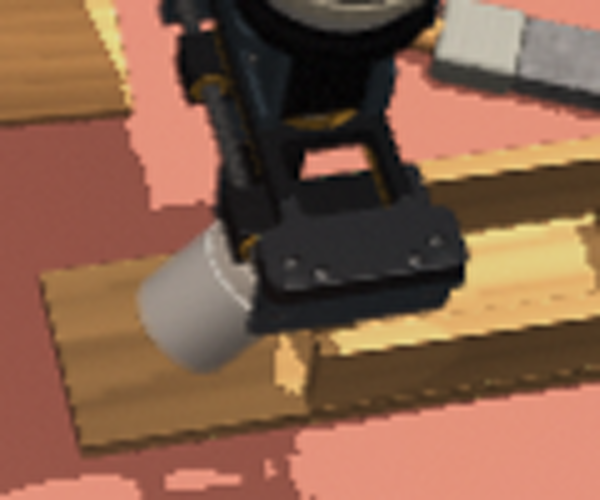

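The jar is tilting: its top is forward and its base drags on the floor. The high grip is a poor push. I'll ease back to right it, release, then push low from behind instead.

Emit:
apply_moves:
  commands:
    - [0,-0.04,0,0,46]
    - [0,-0.08,0,0,46]
    - [0,-0.12,0,0,46]
    - [0,-0.16,0,0,46]
    - [0,-0.2,0,0,46]

```text
clock: 11.42
tcp_pos: [0.542, 0.0361, 0.0633]
tool_rot: [[0.002, -0.133, 0.991], [0.0, 0.991, 0.133], [-1.0, -0.0, 0.002]]
wrist_force: [1.2, 0.9, 8.6]
opening: 0.0501
```

```bash
cat > look.py <<'E'
from station import ctrl
from meas import *
import sys
c={n:ctrl.capture(n) for n in('scene','wrist')}
pickle.dump(c,open('cl.pkl','wb'))
u0,v0=(int(sys.argv[2]),int(sys.argv[3])) if len(sys.argv)>2 else (310,150)
im=cv2.resize(c['scene']['img'][v0:v0+100,u0:u0+100,::-1],None,fx=4,fy=4,interpolation=cv2.INTER_CUBIC)
w=c['wrist']['img'][:400,80:460,::-1]
cv2.imwrite(f'pics/{sys.argv[1]}.png',np.hstack([im,w]))
s=ctrl.observe();print(s['clock'],s['tcp_pos'].round(4),s['wrist_force'].round(1))
E
python3 look.py l6
```

```text
11.525 [0.542  0.036  0.0633] [ 0.2  0.4 10.9]
```

View pics/l6.png

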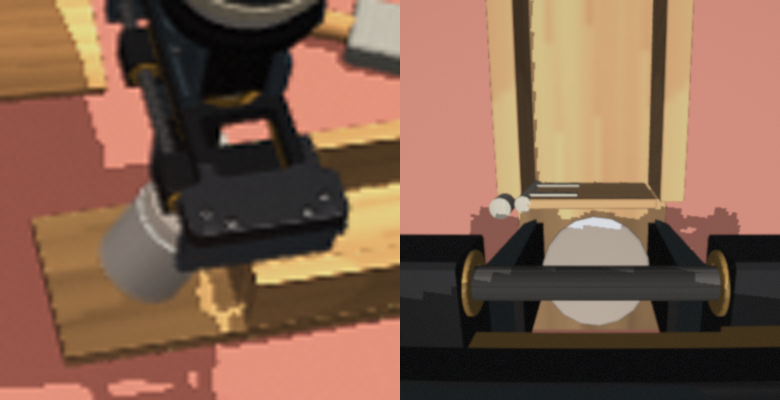

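The tilt is reduced, with the gate shut again at wrist (590,200 in the montage). Easing back more.

Emit:
apply_moves:
  commands:
    - [0,-0.03,0,0,46]
    - [0,-0.06,0,0,46]
    - [0,-0.09,0,0,46]
    - [0,-0.12,0,0,46]
    - [0,-0.14,0,0,46]

```text
clock: 12.15
tcp_pos: [0.5419, 0.0277, 0.0624]
tool_rot: [[-0.0, -0.133, 0.991], [0.0, 0.991, 0.133], [-1.0, 0.0, -0.0]]
wrist_force: [-0.1, 2.2, 2.6]
opening: 0.0498
```

```bash
python3 look.py l7
```

```text
12.25 [0.5419 0.0277 0.0623] [1.  1.8 2.2]
```

View pics/l7.png

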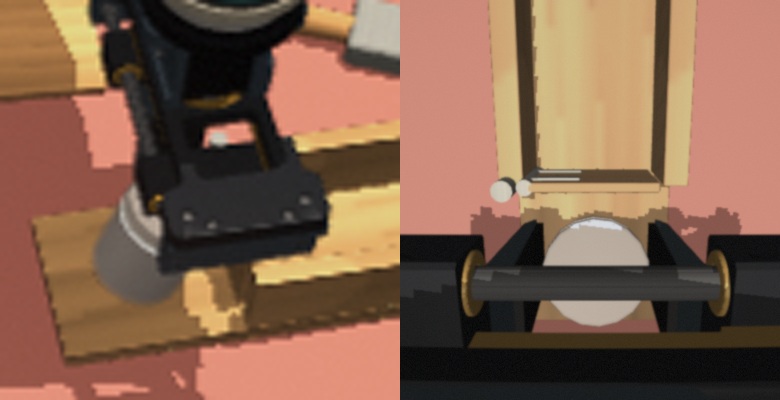

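Emit:
apply_moves:
  commands:
    - [0,-0.03,0,0,46]
    - [0,-0.06,0,0,46]
    - [0,-0.09,0,0,46]
    - [0,-0.11,0,0,46]
    - [0,-0.13,0,0,46]

```text
clock: 12.88
tcp_pos: [0.5429, 0.02, 0.0624]
tool_rot: [[-0.0, -0.133, 0.991], [-0.0, 0.991, 0.133], [-1.0, 0.0, -0.0]]
wrist_force: [0.1, 0.8, 0.1]
opening: 0.0501
```

```bash
python3 look.py l8
```

```text
12.975 [0.5428 0.0199 0.0624] [-0.1  0.9  1.2]
```

View pics/l8.png

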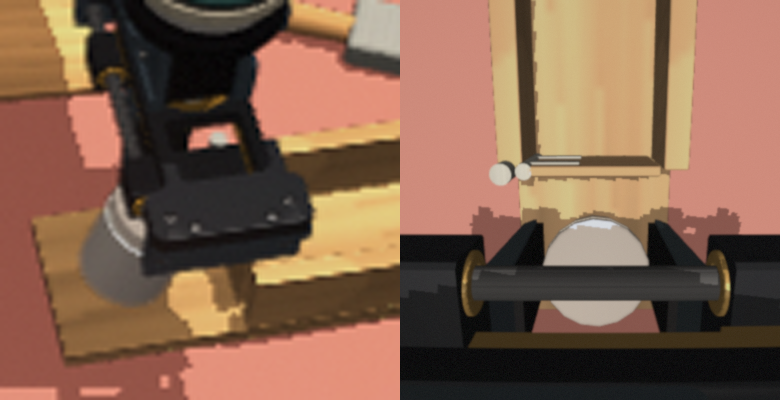

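Emit:
apply_moves:
  commands:
    - [0,0,0,0,46]
    - [0,0,0,0,46]
    - [0,0,0,0,52]
    - [0,0,0,0,54]
    - [0,0,0,0,60]
  squeeze: 3

```text
clock: 13.6
tcp_pos: [0.5429, 0.0201, 0.0624]
tool_rot: [[-0.0, -0.133, 0.991], [0.0, 0.991, 0.133], [-1.0, 0.0, -0.0]]
wrist_force: [0.3, -0.1, 1.1]
opening: 0.0594
```

Emit:
apply_moves:
  commands:
    - [0,0,0,0,75]
    - [-0.1,0,0,0,75]
    - [-0.3,0,0,0,75]
    - [-0.6,0,0,0,75]
    - [-0.8,0,0,0,75]

```text
clock: 14.22
tcp_pos: [0.5436, 0.0201, 0.1123]
tool_rot: [[0.002, -0.133, 0.991], [0.0, 0.991, 0.133], [-1.0, -0.0, 0.002]]
wrist_force: [-0.3, 0.6, 0.4]
opening: 0.0749
```

```bash
python3 look.py l9
```

```text
14.325 [0.544  0.0201 0.1123] [ 0.8 -0.1 -0.8]
```

View pics/l9.png

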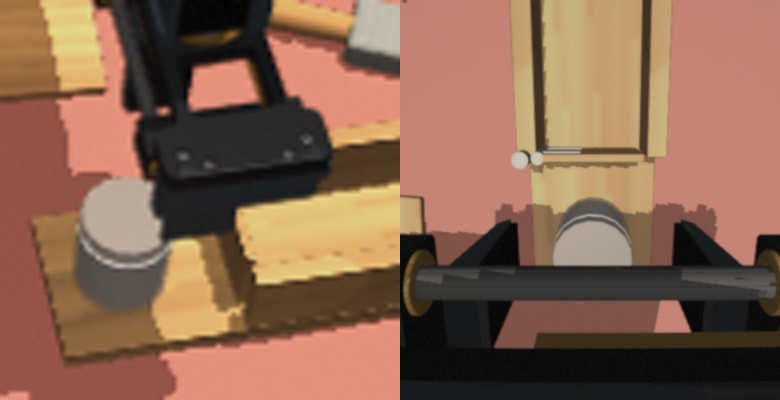

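The jar is upright on the front end again, with its cap in the scene crop at (122,220), i.e. scene px (340,205). The gate is shut. Now I'll push from behind with the two fingers slightly apart as a cradle, low down.

```bash
cat >> mv.py <<'E'
O=np.array([.5367,.0590]);a_=np.radians(97.65);X=np.array([np.cos(a_),np.sin(a_)]);Y=np.array([-X[1],X[0]])
def lane(x,y): return O+X*x+Y*y
E
python3 - <<'E'
from meas import *
from mv import *
c=pickle.load(open('cl.pkl','rb'))
e=(310+121/4,150+218/4)
p=onz(c['scene'],*e,.072)[:2];print('scene',p,(p-O)@X,(p-O)@Y)
for u in(154,192.5,231):
    p=onz(c['wrist'],80+u,255,.072)[:2];print('wrist',p,(p-O)@X,(p-O)@Y)
s=ctrl.observe();p=s['tcp_pos'][:2];print('tcp lane',(p-O)@X,(p-O)@Y)
to([*lane(-.098,-.0015),.11]);to([*lane(-.098,-.0015),.022])
E
```

```text
scene [ 0.54757083 -0.00484798] -0.06472685972888545 -0.002274551739032845
wrist [ 0.52128842 -0.00093792] -0.05735284823491238 0.02325343217119293
wrist [0.54473136 0.00217697] -0.05738643577675501 -0.0003955173111073766
wrist [0.56818836 0.00525957] -0.0574539001565474 -0.024054108058012204
tcp lane -0.03954029130005306 -0.0020198094182340663
t 14.32 tcp [0.544  0.0201 0.1123] F [ 0.8 -0.1 -0.8] op 75.0 zang 7.63
shift [ 0.039 -0.974 -0.008] turn -0.02
t 14.32 tcp [0.544  0.0201 0.1123] F [ 0.8 -0.1 -0.8] op 75.0 zang 7.63
shift [ 1.506 -0.974 -0.012] turn -0.02
```

Emit:
apply_moves:
  commands:
    - [0,-0.4,0,0,60]
    - [0,-0.8,0,0,45]
    - [0,-1.1,0,0,30]
    - [0,-1.26,0,0,24]
    - [0,-1.26,0,0,24]
  squeeze: 15

```text
clock: 14.95
tcp_pos: [0.553, -0.0552, 0.1103]
tool_rot: [[-0.0, -0.132, 0.991], [0.0, 0.991, 0.132], [-1.0, 0.0, -0.0]]
wrist_force: [-1.7, 1.4, -0.0]
opening: 0.0282
```

```bash
python3 look.py l10; python3 -c "
from mv import *
to([*lane(-.114,-.0015),.022])"
```

```text
15.05 [ 0.5528 -0.0545  0.1103] [ 0.3 -0.4 -0.6]
t 15.05 tcp [ 0.5528 -0.0545  0.1103] F [ 0.3 -0.4 -0.6] op 24.3 zang 7.62
shift [1.472 0.011 0.011] turn -0.03
```

View pics/l10.png

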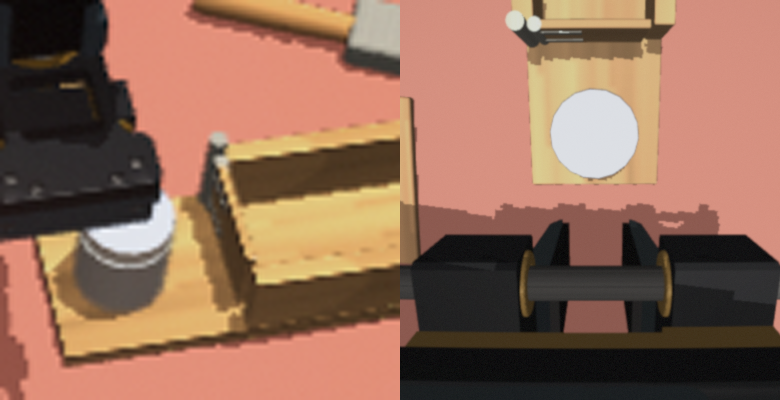

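```bash
python3 -c "
from meas import *
from mv import O,X,Y
c=pickle.load(open('cl.pkl','rb'))
e,st=whiteblob(c['wrist'],275,133);print(e)
p=onz(c['wrist'],*e[0],.072)[:2];print(p,(p-O)@X,(p-O)@Y)
for u,v in((80+149,20),(80+250,20)):
  p=onz(c['wrist'],u,v,.06)[:2];print('gate',(p-O)@X,(p-O)@Y)
"
```

```text
((273.82550048828125, 133.27749633789062), (86.6666488647461, 87.14448547363281), 39.249366760253906)
[0.54447795 0.00058263] -0.05893285602751887 6.787945945537898e-05
gate 0.002745651496540299 0.024873330233980764
gate 0.002686157623417813 -0.031233237466492918
```

Emit:
apply_moves:
  commands:
    - [0.3,0,0.01,0,24]
    - [0.7,0,0.01,0,24]
    - [1.1,0,0.01,0,24]
    - [1.4,0,0.01,0,24]
    - [1.47,0,0.01,0,24]

```text
clock: 15.68
tcp_pos: [0.5527, -0.0545, 0.0207]
tool_rot: [[-0.002, -0.133, 0.991], [0.0, 0.991, 0.133], [-1.0, 0.001, -0.002]]
wrist_force: [0.2, -0.5, 0.7]
opening: 0.0241
```

The fingers are down behind the jar, whose centre is at lane x = -59 mm, y ≈ 0. Contact is about 16 mm ahead, so I'll start the slide gently.

Emit:
apply_moves:
  commands:
    - [-0.03,0.06,0,0,24]
    - [-0.03,0.13,0,0,24]
    - [-0.03,0.2,0,0,24]
    - [-0.03,0.25,0,0,24]
    - [-0.03,0.3,0,0,24]

```text
clock: 16.3
tcp_pos: [0.5513, -0.0368, 0.0242]
tool_rot: [[0.0, -0.133, 0.991], [-0.0, 0.991, 0.133], [-1.0, -0.0, 0.0]]
wrist_force: [0.3, -1.9, 1.7]
opening: 0.024
```

Emit:
apply_moves:
  commands:
    - [0,0.06,0,0,24]
    - [0,0.12,0,0,24]
    - [0,0.18,0,0,24]
    - [0,0.24,0,0,24]
    - [0,0.3,0,0,24]

```text
clock: 16.92
tcp_pos: [0.5488, -0.0189, 0.024]
tool_rot: [[-0.0, -0.133, 0.991], [0.0, 0.991, 0.133], [-1.0, 0.0, -0.0]]
wrist_force: [-0.4, -1.4, 2.1]
opening: 0.0243
```

Emit:
apply_moves:
  commands:
    - [0,0.06,0,0,24]
    - [0,0.12,0,0,24]
    - [0,0.18,0,0,24]
    - [0,0.24,0,0,24]
    - [0,0.3,0,0,24]

```text
clock: 17.55
tcp_pos: [0.5464, -0.0011, 0.0241]
tool_rot: [[0.0, -0.133, 0.991], [-0.0, 0.991, 0.133], [-1.0, -0.0, 0.0]]
wrist_force: [-0.3, -3.5, 1.2]
opening: 0.024
```

```bash
python3 look.py l11 320 140
```

```text
17.65 [ 0.5463 -0.0009  0.024 ] [0.2 0.1 1. ]
```

View pics/l11.png

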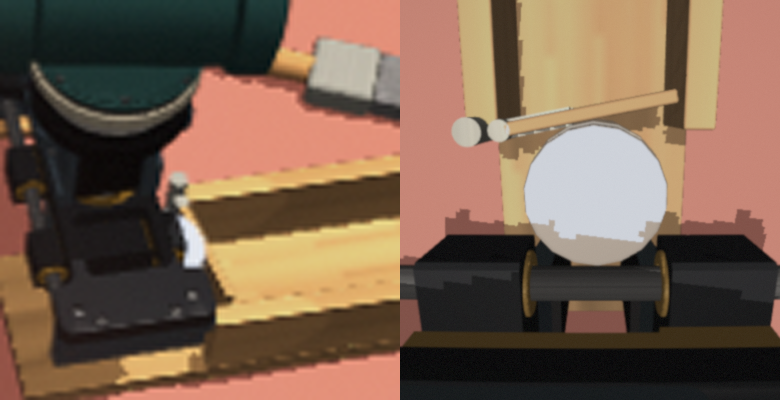

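The jar slides upright in the cradle, with its cap at montage (596,194), and the gate is opening in front of it. Continuing.

Emit:
apply_moves:
  commands:
    - [0,0.06,0,0,24]
    - [0,0.12,0,0,24]
    - [0,0.18,0,0,24]
    - [0,0.24,0,0,24]
    - [0,0.3,0,0,24]

```text
clock: 18.27
tcp_pos: [0.5441, 0.0168, 0.0241]
tool_rot: [[0.0, -0.133, 0.991], [-0.0, 0.991, 0.133], [-1.0, -0.0, 0.0]]
wrist_force: [1.8, -4.5, -0.1]
opening: 0.0245
```

Emit:
apply_moves:
  commands:
    - [0,0.06,0,0,24]
    - [0,0.12,0,0,24]
    - [0,0.18,0,0,24]
    - [0,0.24,0,0,24]
    - [0,0.3,0,0,24]

```text
clock: 18.9
tcp_pos: [0.5417, 0.0347, 0.0241]
tool_rot: [[0.0, -0.133, 0.991], [0.0, 0.991, 0.133], [-1.0, 0.0, 0.0]]
wrist_force: [4.0, -3.7, 0.4]
opening: 0.0241
```

```bash
python3 look.py l12 340 140
```

```text
19.0 [0.5416 0.0348 0.024 ] [ 2.4 -2.3  0.7]
```

View pics/l12.png

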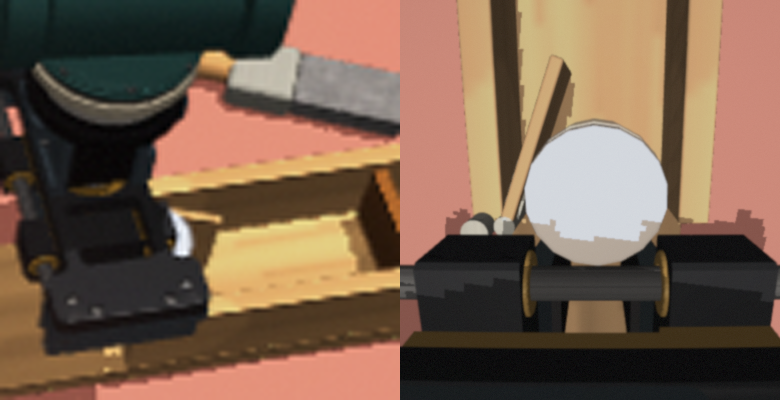

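Jar is at about lane x = +15 with the gate swung aside, and it is standing upright and centred. Continuing.

Emit:
apply_moves:
  commands:
    - [0,0.06,0,0,24]
    - [0,0.12,0,0,24]
    - [0,0.18,0,0,24]
    - [0,0.24,0,0,24]
    - [0,0.3,0,0,24]

```text
clock: 19.62
tcp_pos: [0.5391, 0.0525, 0.024]
tool_rot: [[-0.0, -0.133, 0.991], [0.0, 0.991, 0.133], [-1.0, 0.0, -0.0]]
wrist_force: [2.4, -3.0, 0.6]
opening: 0.0236
```

Emit:
apply_moves:
  commands:
    - [0,0.06,0,0,24]
    - [0,0.12,0,0,24]
    - [0,0.18,0,0,24]
    - [0,0.24,0,0,24]
    - [0,0.3,0,0,24]

```text
clock: 20.25
tcp_pos: [0.5368, 0.0703, 0.024]
tool_rot: [[-0.0, -0.133, 0.991], [0.0, 0.991, 0.133], [-1.0, 0.0, -0.0]]
wrist_force: [1.7, -2.3, 0.5]
opening: 0.0242
```

Emit:
apply_moves:
  commands:
    - [0,0.06,0,0,24]
    - [0,0.12,0,0,24]
    - [0,0.18,0,0,24]
    - [0,0.24,0,0,24]
    - [0,0.3,0,0,24]

```text
clock: 20.88
tcp_pos: [0.5344, 0.0882, 0.024]
tool_rot: [[-0.0, -0.133, 0.991], [0.0, 0.991, 0.133], [-1.0, 0.0, -0.0]]
wrist_force: [0.5, -2.1, 0.1]
opening: 0.0241
```

```bash
python3 look.py l13 360 140; python3 -c "
from mv import *
s=ctrl.observe();p=s['tcp_pos'][:2];print('tcp lane',(p-O)@X,(p-O)@Y)
from h import *
c=pickle.load(open('c0.pkl','rb'))['top']
for u,v in((303,124),(325,228)):
  q=onz(c,40+(u+.5)/3.6-.5,170+(v+.5)/3.6-.5,.056)[:2];print('board?',(q-O)@X,(q-O)@Y)
"
```

```text
20.975 [0.5343 0.0883 0.024 ] [ 0.7  0.  -0.1]
tcp lane 0.029361038375279303 -0.0015045782569622938
board? 0.15492230689702613 -0.02892288751673883
board? 0.1487965594891977 0.03300384666403225
```

View pics/l13.png

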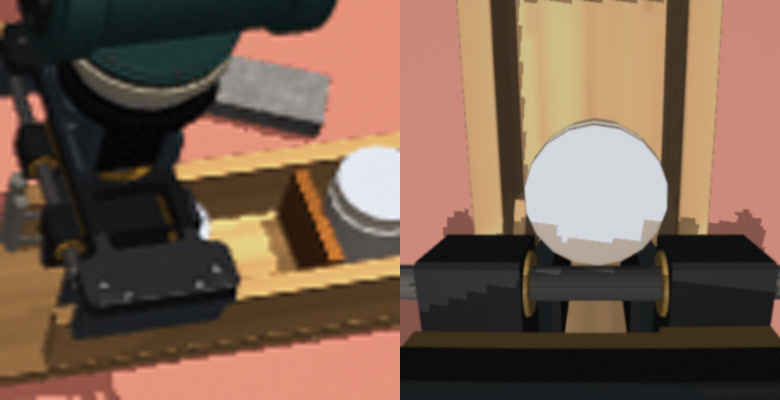

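Emit:
apply_moves:
  commands:
    - [0,0.06,0,0,24]
    - [0,0.12,0,0,24]
    - [0,0.18,0,0,24]
    - [0,0.24,0,0,24]
    - [0,0.3,0,0,24]

```text
clock: 21.6
tcp_pos: [0.532, 0.106, 0.024]
tool_rot: [[-0.0, -0.133, 0.991], [-0.0, 0.991, 0.133], [-1.0, -0.0, -0.0]]
wrist_force: [1.8, -0.6, 0.5]
opening: 0.0239
```

Emit:
apply_moves:
  commands:
    - [0,0.05,0,0,24]
    - [0,0.1,0,0,24]
    - [0,0.14,0,0,24]
    - [0,0.18,0,0,24]
    - [0,0.21,0,0,24]

```text
clock: 22.22
tcp_pos: [0.5304, 0.1184, 0.024]
tool_rot: [[-0.0, -0.133, 0.991], [-0.0, 0.991, 0.133], [-1.0, -0.0, -0.0]]
wrist_force: [1.7, -1.7, -1.2]
opening: 0.0239
```

```bash
cat > st.py <<'E'
from mv import *
from meas import *
s=ctrl.observe();p=s['tcp_pos'][:2];w=ctrl.capture('wrist');t=ctrl.capture('top')
pickle.dump((w,t),open('cs.pkl','wb'))
import sys
cv2.imwrite(f'pics/{sys.argv[1]}.png',np.hstack([w['img'][:300,130:430,::-1],cv2.resize(t['img'][180:255,40:165,::-1],None,fx=4,fy=4,interpolation=cv2.INTER_CUBIC)]))
print(round(s['clock'],2),'tcp lane',((p-O)@X*1e3).round(2),((p-O)@Y*1e3).round(2),'F lane',(s['wrist_force'][:2]@X).round(2))
for u,v in((105,220),(78,223)):
    try:
        e,b=whiteblob(t,u,v);print('trayjar',np.round(e[0],2),b)
    except Exception as ex: print(ex)
E
python3 st.py s1
```

```text
22.23 tcp lane 59.7 -1.68 F lane -1.88
trayjar [134.96 261.62] [ 98 207  60  19 204]
trayjar [ 77.85 223.11] [ 67 212  22  24 423]
```

View pics/s1.png

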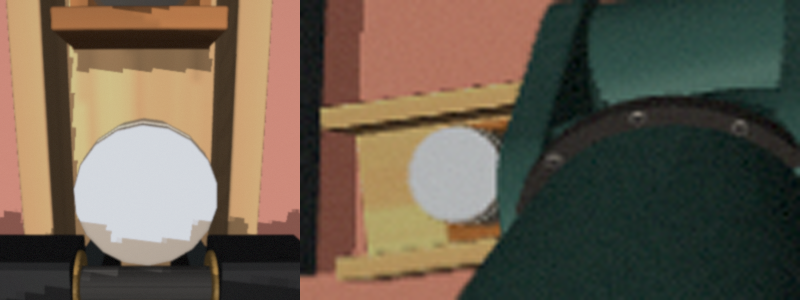

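Wrist view: the tray board's top front edge is at crop row ≈36, and the jar cap's front rim is at row ≈121. The second tray jar is still visible from the top camera, at (78,223).

```bash
python3 -c "
from mv import *
from meas import *
w,t=pickle.load(open('cs.pkl','rb'))
im=w['img'][:,250:290].mean(axis=1)
print(im[0:60].round(0).astype(int).tolist())
for v in (34,36,38):
  q=onz(w,270,v,.056)[:2];print(v,(q-O)@X)
q=onz(w,275,121,.072)[:2];print((q-O)@X)
e,b=whiteblob(w,275,190);print(e,b)
"
```

```text
[[70, 66, 63], [70, 66, 63], [70, 66, 63], [70, 66, 62], [70, 65, 61], [73, 62, 54], [87, 61, 43], [100, 66, 41], [112, 74, 45], [122, 80, 49], [132, 87, 53], [144, 95, 58], [155, 102, 62], [164, 109, 67], [170, 113, 69], [171, 113, 69], [171, 113, 69], [170, 113, 69], [170, 112, 68], [170, 113, 69], [170, 112, 68], [170, 112, 69], [169, 112, 69], [169, 112, 68], [169, 111, 68], [169, 112, 68], [165, 109, 67], [150, 99, 60], [126, 83, 50], [92, 61, 36], [61, 40, 23], [49, 32, 19], [47, 31, 18], [46, 30, 17], [46, 30, 17], [45, 30, 17], [45, 29, 17], [44, 29, 17], [43, 28, 16], [42, 28, 16], [42, 27, 16], [42, 27, 16], [42, 28, 16], [42, 27, 16], [43, 28, 16], [42, 27, 16], [41, 27, 16], [45, 30, 18], [67, 49, 32], [103, 80, 56], [126, 99, 70], [133, 104, 74], [134, 105, 75], [134, 105, 75], [134, 106, 75], [135, 106, 75], [135, 106, 76], [135, 106, 76], [135, 106, 76], [135, 106, 76]]
34 0.15432677033019565
36 0.1536621834111236
38 0.15299642293236412
0.12461351609856643
((275.4646911621094, 185.68849182128906), (115.72583770751953, 142.09988403320312), 92.00627899169922) [  205   126   141   117 12940]
```

Emit:
apply_moves:
  commands:
    - [0,0.035,0,0,24]
    - [0,0.07,0,0,24]
    - [0,0.1,0,0,24]
    - [0,0.13,0,0,24]
    - [0,0.16,0,0,24]

```text
clock: 22.95
tcp_pos: [0.5292, 0.1279, 0.0241]
tool_rot: [[0.0, -0.133, 0.991], [0.0, 0.991, 0.133], [-1.0, 0.0, 0.0]]
wrist_force: [1.4, -1.7, 0.1]
opening: 0.0239
```

Emit:
apply_moves:
  commands:
    - [0,0.03,0,0,24]
    - [0,0.06,0,0,24]
    - [0,0.09,0,0,24]
    - [0,0.12,0,0,24]
    - [0,0.14,0,0,24]

```text
clock: 23.58
tcp_pos: [0.528, 0.1362, 0.024]
tool_rot: [[-0.0, -0.133, 0.991], [0.0, 0.991, 0.133], [-1.0, 0.0, -0.0]]
wrist_force: [1.8, -1.6, 0.0]
opening: 0.0238
```

```bash
python3 st.py s2; cat > gap.py <<'E'
from mv import *
from meas import *
w,t=pickle.load(open('cs.pkl','rb'))
g=w['img'][:,250:290,0].astype(float).mean(axis=1)
# board top front edge: strongest falling edge above cap
d=np.diff(g[:125]);k=int(np.argmin(d[:115]));seg=d[max(0,k-3):k+4];ke=(np.arange(max(0,k-3),k+4)*seg).sum()/seg.sum()+.5
print('edge row',ke.round(2),'board x',((onz(w,270,ke,.056)[:2]-O)@X*1e3).round(2), g[95:130].round(0).astype(int).tolist())
E
python3 gap.py
```

```text
23.57 tcp lane 77.7 -1.69 F lane -1.86
trayjar [278.04 226.1 ] [     0      0    560    420 200086]
trayjar [279.49 225.56] [     0      0    560    420 204206]
edge row 82.33 board x 155.9 [139, 140, 140, 140, 140, 140, 140, 140, 140, 140, 140, 140, 144, 155, 172, 187, 201, 209, 213, 213, 214, 213, 210, 200, 183, 169, 167, 175, 174, 164, 163, 176, 189, 200, 209]
```

View pics/s2.png

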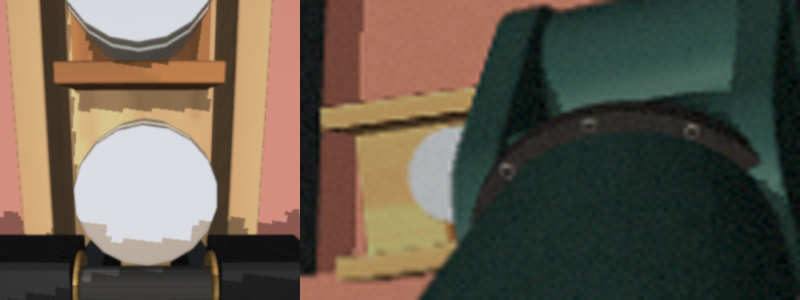

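The board edge sits steadily at lane x ≈ 156.0 mm, which makes a good tracker. About 12 mm to go.

Emit:
apply_moves:
  commands:
    - [0,0.02,0,0,24]
    - [0,0.04,0,0,24]
    - [0,0.06,0,0,24]
    - [0,0.08,0,0,24]
    - [0,0.1,0,0,24]

```text
clock: 24.3
tcp_pos: [0.527, 0.1421, 0.024]
tool_rot: [[-0.0, -0.133, 0.991], [-0.0, 0.991, 0.133], [-1.0, -0.0, -0.0]]
wrist_force: [0.2, -0.3, 0.7]
opening: 0.024
```

Emit:
apply_moves:
  commands:
    - [0,0.01,0,0,24]
    - [0,0.02,0,0,24]
    - [0,0.03,0,0,24]
    - [0,0.04,0,0,24]
    - [0,0.05,0,0,24]

```text
clock: 24.92
tcp_pos: [0.5268, 0.145, 0.024]
tool_rot: [[-0.0, -0.133, 0.991], [0.0, 0.991, 0.133], [-1.0, 0.0, -0.0]]
wrist_force: [-0.1, -1.3, 0.0]
opening: 0.0237
```

```bash
python3 st.py s3; python3 gap.py
```

```text
24.93 tcp lane 86.59 -1.65 F lane -1.32
trayjar [278.19 225.92] [     0      0    560    420 200315]
trayjar [278.11 225.95] [     0      0    560    420 201815]
edge row 70.37 board x 168.95 [178, 178, 178, 177, 177, 177, 176, 176, 175, 175, 174, 165, 143, 112, 104, 124, 137, 139, 140, 140, 140, 141, 140, 136, 130, 127, 133, 146, 152, 152, 158, 174, 190, 202, 210]
```

View pics/s3.png

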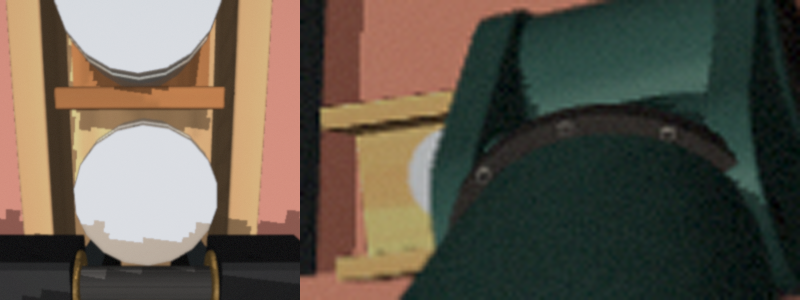

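Emit:
apply_moves:
  commands:
    - [0,0.006,0,0,24]
    - [0,0.012,0,0,24]
    - [0,0.018,0,0,24]
    - [0,0.024,0,0,24]
    - [0,0.03,0,0,24]

```text
clock: 25.65
tcp_pos: [0.5266, 0.1468, 0.024]
tool_rot: [[0.0, -0.133, 0.991], [0.0, 0.991, 0.133], [-1.0, 0.0, 0.0]]
wrist_force: [1.0, -1.5, -0.2]
opening: 0.024
```

Emit:
apply_moves:
  commands:
    - [0,0.005,0,0,24]
    - [0,0.01,0,0,24]
    - [0,0.015,0,0,24]
    - [0,0.02,0,0,24]
    - [0,0.025,0,0,24]

```text
clock: 26.28
tcp_pos: [0.5264, 0.1483, 0.024]
tool_rot: [[-0.0, -0.133, 0.991], [0.0, 0.991, 0.133], [-1.0, 0.0, -0.0]]
wrist_force: [0.3, -1.5, -0.5]
opening: 0.0243
```

```bash
cat > gap.py <<'E'
from mv import *
from meas import *
w,t=pickle.load(open('cs.pkl','rb'))
for u0 in (210,250,310):
    g=w['img'][:,u0:u0+25,0].astype(float).mean(axis=1)
    d=np.diff(g);k=100+int(np.argmin(d[100:122]));seg=np.minimum(d[k-2:k+3],0);ke=(np.arange(k-2,k+3)*seg).sum()/seg.sum()+.5
    print('edge row',ke.round(2),'board x',((onz(w,u0+12,ke,.056)[:2]-O)@X*1e3).round(2))
E
python3 gap.py; python3 st.py s4; python3 gap.py
```

```text
edge row 107.28 board x 156.09
edge row 107.08 board x 156.12
edge row 107.15 board x 156.09
26.27 tcp lane 89.88 -1.69 F lane -1.49
trayjar [278.23 226.02] [     0      0    560    420 200373]
trayjar [278.16 226.04] [     0      0    560    420 201684]
edge row 116.02 board x 156.24
edge row 115.99 board x 156.2
edge row 116.1 board x 156.16
```

Emit:
apply_moves:
  commands:
    - [0,0.005,0,0,24]
    - [0,0.01,0,0,24]
    - [0,0.015,0,0,24]
    - [0,0.02,0,0,24]
    - [0,0.025,0,0,24]

```text
clock: 27.0
tcp_pos: [0.5262, 0.1492, 0.024]
tool_rot: [[-0.0, -0.133, 0.991], [-0.001, 0.991, 0.133], [-1.0, -0.001, -0.0]]
wrist_force: [2.8, -9.8, 0.9]
opening: 0.0243
```

Emit:
apply_moves:
  commands:
    - [0,0.004,0,0,24]
    - [0,0.008,0,0,24]
    - [0,0.012,0,0,24]
    - [0,0.016,0,0,24]
    - [0,0.02,0,0,24]

```text
clock: 27.62
tcp_pos: [0.5261, 0.1504, 0.024]
tool_rot: [[-0.0, -0.133, 0.991], [-0.001, 0.991, 0.133], [-1.0, -0.001, -0.0]]
wrist_force: [1.8, -10.4, 2.2]
opening: 0.024
```

```bash
python3 st.py s5; python3 gap.py
```

```text
27.62 tcp lane 91.98 -1.65 F lane -10.53
trayjar [278.15 226.05] [     0      0    560    420 200474]
trayjar [278.13 226.09] [     0      0    560    420 201447]
edge row 118.68 board x 157.38
edge row 118.7 board x 157.33
edge row 118.68 board x 157.34
```

View pics/s5.png

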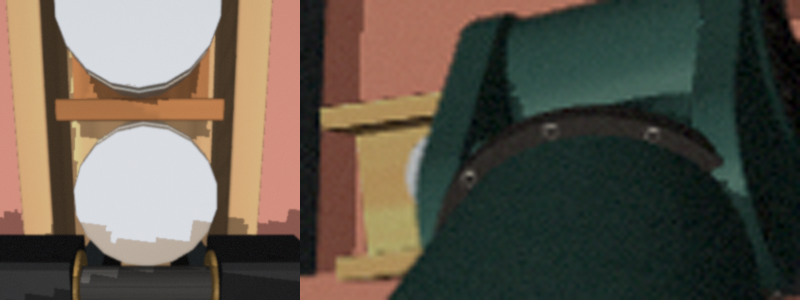

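Contact: the force has plateaued at about 10 N and the board has given about 1.2 mm, by vision and by TCP travel. Going 1.8 mm more, slowly.

Emit:
apply_moves:
  commands:
    - [0,0.006,0,0,24]
    - [0,0.012,0,0,24]
    - [0,0.018,0,0,24]
    - [0,0.024,0,0,24]
    - [0,0.03,0,0,24]

```text
clock: 28.35
tcp_pos: [0.5259, 0.1521, 0.024]
tool_rot: [[-0.0, -0.133, 0.991], [-0.001, 0.991, 0.133], [-1.0, -0.001, -0.0]]
wrist_force: [2.0, -9.8, 1.6]
opening: 0.0239
```

```bash
python3 st.py s6; python3 gap.py
```

```text
28.35 tcp lane 93.76 -1.67 F lane -9.97
trayjar [277.97 226.06] [     0      0    560    420 200454]
trayjar [277.94 226.11] [     0      0    560    420 201305]
edge row 118.69 board x 159.18
edge row 118.7 board x 159.13
edge row 118.67 board x 159.14
```

The tray gave 3.0 mm (156.15 → 159.15). Backing off 3 mm, then going straight up.

Emit:
apply_moves:
  commands:
    - [0,-0.01,0,0,24]
    - [0,-0.03,0,0,24]
    - [0,-0.05,0,0,24]
    - [0,-0.06,0,0,24]
    - [-0.1,-0.06,0,0,24]

```text
clock: 29.08
tcp_pos: [0.526, 0.1491, 0.03]
tool_rot: [[-0.001, -0.133, 0.991], [-0.0, 0.991, 0.133], [-1.0, -0.0, -0.001]]
wrist_force: [-0.9, -0.8, 0.6]
opening: 0.0243
```

Emit:
apply_moves:
  commands:
    - [-0.2,0,0,0,24]
    - [-0.5,0,0,0,24]
    - [-0.9,0,0,0,24]
    - [-1.4,0,0,0,24]
    - [-2.0,0,0,0,24]

```text
clock: 29.7
tcp_pos: [0.5261, 0.1492, 0.152]
tool_rot: [[0.0, -0.133, 0.991], [0.0, 0.991, 0.133], [-1.0, 0.0, 0.0]]
wrist_force: [-0.0, -0.6, 0.2]
opening: 0.0241
```

Emit:
apply_moves:
  commands:
    - [-0.5,-0.3,0.3,0,24]
    - [-1.0,-1.0,0.6,0,24]
    - [-1.2,-1.8,0.8,0,24]
    - [-1.2,-2.6,0.8,0,24]
    - [-1.2,-3.4,0.8,0,24]

```text
clock: 30.32
tcp_pos: [0.6011, -0.0481, 0.2238]
tool_rot: [[0.002, -0.133, 0.991], [-0.0, 0.991, 0.133], [-1.0, -0.0, 0.002]]
wrist_force: [0.2, -0.3, -0.4]
opening: 0.0239
```

```bash
python3 - <<'E'
from station import ctrl
from meas import *
c={n:ctrl.capture(n) for n in('scene','top','wrist')};pickle.dump(c,open('c9.pkl','wb'))
im=cv2.resize(c['scene']['img'][140:250,310:530,::-1],None,fx=3.6,fy=3.6,interpolation=cv2.INTER_CUBIC)
cv2.imwrite('pics/f1.png',im); cv2.imwrite('pics/f2.png',c['top']['img'][:,:,::-1]);cv2.imwrite('pics/f3.png',c['wrist']['img'][:,:,::-1])
E
```

```text
(no output)
```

View pics/f1.png

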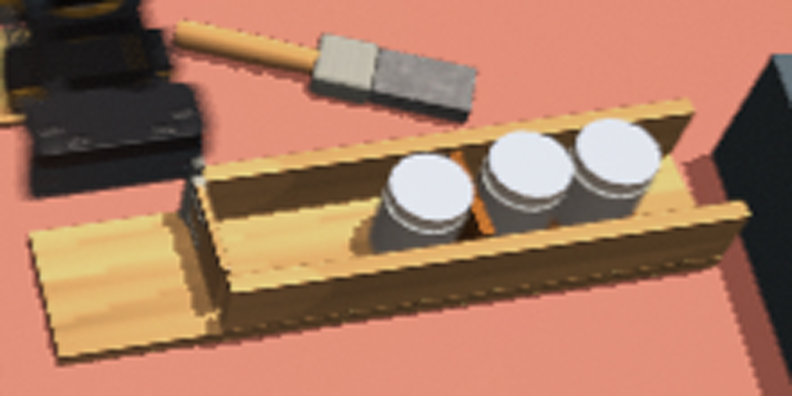

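View pics/f2.png

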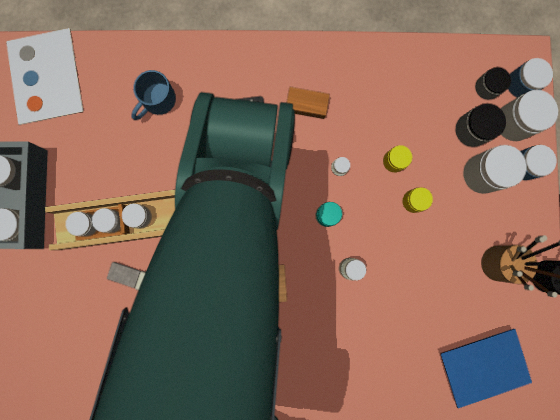

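View pics/f3.png

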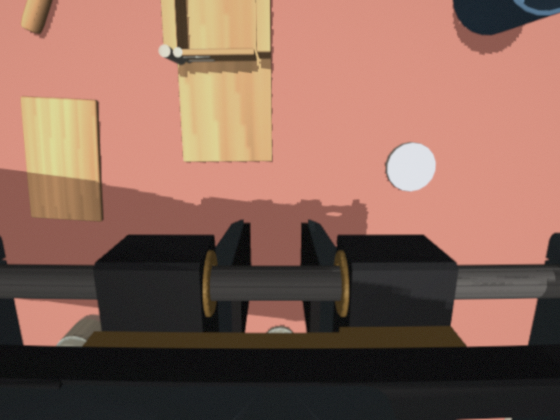

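The jar stands upright against the board, with its cap at top (135,216). The gate is closed behind it, at wrist row ≈51, and the bystanders look unmoved. One last numeric check, then hand in.

Emit:
apply_moves:
  commands:
    - [0,0,0,0,24]
    - [0,0,0,0,24]
    - [0,0,0,0,24]
    - [0,0,0,0,24]
    - [0,0,0,0,24]

```text
clock: 31.1
tcp_pos: [0.601, -0.0464, 0.222]
tool_rot: [[0.0, -0.133, 0.991], [-0.0, 0.991, 0.133], [-1.0, -0.0, -0.0]]
wrist_force: [0.8, -0.8, -0.5]
opening: 0.0239
```

```bash
python3 - <<'E'
from station import ctrl
from meas import *
from mv import O,X,Y
a=pickle.load(open('c0.pkl','rb'));b={n:ctrl.capture(n) for n in('scene','top','wrist')}
L=lambda p:(((p[:2]-O)@X*1e3).round(1),((p[:2]-O)@Y*1e3).round(1))
for nm,n,u,v,z in [('t1','top',105,220,.072),('t2','top',78,223,.072),('t1','scene',455,185,.072),('t2','scene',480,182,.072),('small','top',342,164,.04),('tall','top',355,269,.095),('cap','scene',338,304,.01)]:
    r=[L(onz(c[n],*whiteblob(c[n],u,v)[0][0],z)) for c in(a,b)];print(nm,n,*r)
print('jar',L(onz(b['top'],*whiteblob(b['top'],135,216)[0][0],.072)))
w=b['wrist']
cv2.imwrite('pics/f4.png',cv2.resize(w['img'][0:180,120:320,::-1],None,fx=3,fy=3))
for u in(195,255):
    p=onz(w,u,51,.06);print('gate',L(p))
E
```

```text
t1 top (np.float64(193.9), np.float64(-0.5)) (np.float64(197.0), np.float64(-0.5))
t2 top (np.float64(249.7), np.float64(-0.3)) (np.float64(252.6), np.float64(-0.2))
t1 scene (np.float64(191.6), np.float64(5.5)) (np.float64(194.5), np.float64(5.5))
t2 scene (np.float64(246.6), np.float64(5.7)) (np.float64(249.9), np.float64(5.7))
small top (np.float64(-314.1), np.float64(-55.5)) (np.float64(-314.1), np.float64(-55.4))
tall top (np.float64(-302.4), np.float64(168.1)) (np.float64(-302.5), np.float64(168.1))
cap scene (np.float64(-107.3), np.float64(-191.7)) (np.float64(-107.4), np.float64(-191.7))
jar (np.float64(134.3), np.float64(-2.1))
gate (np.float64(5.0), np.float64(18.7))
gate (np.float64(4.6), np.float64(-32.3))
```

View pics/f4.png

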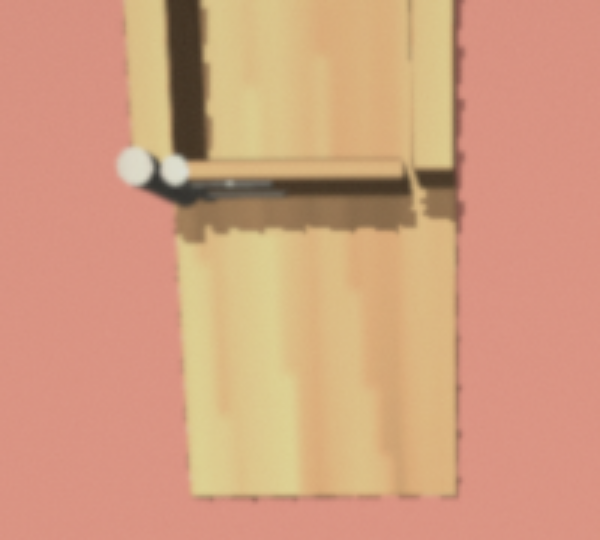

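```bash
python3 -c "
from station import ctrl
print(ctrl.hand_in())"
```

```text
the job is handed in; nothing more can be done
None
```

The white squat jar is stored: it stands upright in the lane against the tray, the gate is shut behind it, and I handed the job in at about 31 s. I set it on the lane front, slid it through the gate with two slightly open fingers behind it, and crept forward until the force levelled off at about 10 N. Then I went 1.8 mm further, backed off and lifted clear.

**Last checks:**
- **Tray:** it gave 3.0 mm by the wrist camera (board edge from 156.1 to 159.15 mm), and 2.9 to 3.3 mm by the tray jars in the top and scene views.
- **Jar and gate:** the jar's centre is at lane x ≈ 134 mm. Vision put its front edge about 1 mm past the board edge, which is within calibration error, so I take it as touching. The gate lies square across the lane.
- **Bystanders:** the small jar, tall jar and loose cap moved 0.1 mm or less. I judged the other bystanders by eye only; the brush and plaque were partly hidden by the arm.

**What went wrong on the way:**
- **Tilted jar:** my first push, gripping the jar by its cap, tilted it top forward while it opened the gate part-way. I eased it back, and when released it settled upright on the lane's front end, at lane x ≈ -59 mm rather than -50 mm. I then pushed it low from behind.
- **Contact forces:** setting the jar on the lane floor peaked at about 29 N, and so did the tilted push. Both readings came through the held jar, and the tray had not been touched by then.

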